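# Open the bench supply valve and back it off

### The arm

A 6-joint arm with a two-finger parallel gripper is mounted at the origin on the work surface. World frame = base frame: x ahead of the robot, y to its left, z up, the work surface at z = 0. Lengths are in m, angles in rad, forces in N, time in s.
With the tool pointing down it reaches from about 0.275 to 0.85 m from the base axis. Payload 19 kg.
Tool frame: the origin (TCP) lies on the centre line of the jaws, within the pads' length; the fingertips stand 19 mm ahead of it and the grasp point (between the pads) is the TCP (tcp_to_tips is the distance from the TCP to the fingertips, in m); z points along the fingers, y is the line along which they close (so a half turn about z gives the same grasp; the last joint's range is limited). The gripper opens to 85 mm and grips with 20 to 120 N. Pads are 22 mm wide; open, the fingers measure 114 mm over their backs; the gripper's body (76 mm by 85 mm) begins 54 mm behind the grasp point. The pads swing forward as they close: fully open they stand 13 mm farther back than shut.
Start: joints at [1.15, 0.15, 1.437, -0, 1.554, -0.134], TCP at [0.163, 0.551, 0.25] pointing down, gripper open.
Joint ranges: [-2.8, 2.8], [-0.68, 2.1], [0.12, 2.68], [-1.39, 4.53], [0.16, 2.79], [-2.81, 2.81]. Speed limits (rad/s): [1.89, 1.89, 2.22, 3.01, 3.01, 3.01].

### API

Orientations are given as a unit quaternion [w, x, y, z].
In Python, from plant import observe, capture, get_calibration, job_done, tcp_to_tips gives the robot as it stands.
- The arm moves only by the tool step_arm, never from a script. Its argument "targets" is a list of rows, each an object of numbers: "fingers": the opening, from 0 (shut) to 1 (fully open); "dx", "dy", "dz": the shift along the world's x, y, z in mm; "yaw": the turn about the world's z in degrees. In form: [{"fingers": .., "dx": .., "dy": .., "dz": .., "yaw": ..}, ...]. A call has 1 to 8 rows; each row is the pose to reach, as a shift and turn from the pose commanded when the call began; what a row does not reach only later rows make up. A row lasts 1/8 s, in which the tool goes at most 62.5 mm and 10.7 degrees, less where a joint would pass 70% of its speed; a pose out of reach is approached as far as the arm can. A call with a gripper value outside its range is refused whole. The fingers move at their own pace and stop on an object; the grip force is fixed at half the most. Time passes only in rows, so rows that repeat a pose let the fingers close. It gives the time, the measured TCP pose, the force, the opening and the grip force at its end, in the units of the state.
- observe(): the state, without advancing time (a new reading comes with each control period).
- capture(name): name is "scene" or "top" or "wrist"; returns the picture (400x640x3 uint8, blue, green, red); there is no depth.
- get_calibration(name): a dict with "fx", "fy", "cx", "cy" (pixels), "view" (4x4, takes a point from world to camera coordinates). Camera axes: x right, y down, z forward; pixel columns grow to the right and rows downward; lengths in m; the calibration is good to about 2 mm. A picture is of the moment at which its call begins: read the wrist's pose just before it. get_calibration takes no time and is no camera call; for the wrist camera it gives the pose at the moment of the call.
- job_done(): hands the job in; it is judged then, once.
The state is a dict: "t": time; "joint_positions": joint angles; "qd": joint speeds; "tau": joint torques, N m; "ee_pos": TCP position; "orientation": TCP orientation; "contact_force": force on the tool from outside, world axes, zero at the start; "ft_torque": the same for the moment, N m; "width": finger opening in m; "gripper_force": force on a finger pad.
Only numpy, scipy, OpenCV 4.12 (cv2) and the standard library are available. Lean on these libraries where they do the work, as an engineer would, in place of code of your own. Each camera call takes 0.05 s, during which the arm holds its last target. There are 200 camera calls.

### The job

Open the handwheel valve on the bench manifold all the way: turn the wheel anticlockwise, seen from above, for as many turns as it takes until you feel it come up against its stop, then back it off clockwise by a quarter turn so that it cannot jam, and leave it there. Do not turn the small flat lever valve beside it, and do not shift or tip the bottle, the jar or the vial rack.

Things in the scene. Friction and masses are not known exactly. Their poses are not given: they have to be found in the camera images.
- manifold: Manifold bolted to the bench: plate 150 x 460 x 12 mm with a steel pipe along its y. Mid: gate valve, its upright stem carrying the handwheel. Lever valve at y = -145 mm, round gauge at y = +135 mm, 145 mm high. Under the wheel the stem is at most 28 mm thick above 100 mm height; all else there is lower than 100 mm. Origin: centre of the underside, straight below the wheel's axis. Fixed.
- wheel_hub (a point): Centre of the black handwheel, on its upright axis, mid-plane of rim and spokes, 160 mm above the bench. Wheel level, 186 mm outer diameter, round rim 16 mm thick, hub 32 mm in diameter from 14 mm below to 22 mm above this point. The point turns with the wheel: z up, three spokes at 0, 120 and 240 degrees from its x axis. The three openings are free from 16 to 77 mm from the axis.
- wheel_spoke (a point): Point on the centre line of the spoke along wheel_hub's +x, 50 mm from the axis. Spokes are round, 12 mm thick. Closed fingers reaching down into an opening can push a spoke round: turning takes about 0.2 N m (4 N at this point), the same both ways. The wheel stays where it is left.
- handwheel (a joint): Turning angle of the handwheel in rad, counted over all turns, growing anticlockwise seen from above (opening). The open stop is rigid; the value at which it lies is not told and must be felt: from the start it is between 1.1 and 1.9 turns away. A quarter turn is 1.57 rad.
- lever_tip (a point): Free end of the small flat steel lever of the lever valve on the manifold (lever 110 x 18 x 6 mm, its top about 96 mm above the bench, this point 90 mm from its pivot). To be left alone.
- amber_bottle: Amber glass bottle with a black cap, 80 mm in diameter, about 160 mm tall, standing free; origin at the centre of its underside, z up along it. Bystander.
- clear_jar: Clear glass jar with a screw lid, 76 mm in diameter, about 100 mm tall, standing free; origin at the centre of its underside, z up along it. Bystander.
- vial_rack: White vial rack 80 x 120 x 35 mm with short vials in it up to 60 mm, standing free; origin at the centre of its underside. Bystander.

How it is judged:
By the outcome, as a careful person would: the job done as asked, in the order asked, and still so for the second after the job is handed in, with the robot touching nothing.
It also fails if it takes over 51 s, if anything falls off the work surface, if the arm or the gripper's body presses on something with over 40 N, if the wrist force passes 120 N, or if a joint passes its speed limit or range.

## Working session

There is one attempt and no reset: what is moved stays moved. The work goes in short steps, Python scripts to look and compute and a tool call to move; the robot and the scene stay as the last step left them, time stands still between calls to the robot, and variables do not carry over. Pictures are saved under pics/ and viewed, at most 10 in all, crops included, and the job is handed in when it is done.

Besides the shell and the picture viewer there is one more tool, called in YAML: its name, and indented under it one key for each argument. step_arm: Moves the arm, as the interface text tells. Its arguments: {"type":"object","properties":{"targets":{"type":"array"}},"required":["targets"]}

```bash
mkdir -p pics; python3 - <<'E'
from plant import *
import cv2,numpy as np
for n in("scene","top"):
    im=capture(n);cv2.imwrite(f"pics/{n}0.png",im);c=get_calibration(n)
    print(n,c["fx"],c["fy"],c["cx"],c["cy"],np.round(c["view"],4).tolist())
o=observe();print({k:np.round(v,3).tolist() for k,v in o.items()},tcp_to_tips)
E
```

```text
scene 470.6688476711912 470.6688476711912 327.30228692727513 192.89414268676902 [[0.7018, 0.7122, -0.0131, -0.398], [0.5021, -0.5077, -0.7001, -0.1703], [-0.5053, 0.4848, -0.7139, 1.6007], [0.0, 0.0, 0.0, 1.0]]
top 463.67604671271926 463.67604671271926 314.2540918812055 197.9982840661094 [[0.0046, -1.0, 0.0004, 0.0486], [-0.9929, -0.0046, -0.1193, 0.5401], [0.1193, 0.0002, -0.9929, 1.4608], [0.0, 0.0, 0.0, 1.0]]
{'t': 0.1, 'joint_positions': [1.15, 0.151, 1.438, 0.0, 1.554, -0.134], 'qd': [-0.002, -0.001, -0.002, 0.001, -0.001, -0.001], 'tau': [0.005, -71.439, -57.179, -0.0, 0.007, -0.0], 'ee_pos': [0.163, 0.551, 0.25], 'orientation': [-0.0, 0.143, 0.99, -0.001], 'contact_force': [-0.372, -0.12, -0.004], 'ft_torque': [-0.002, 0.048, -0.014], 'gripper_force': 0.0, 'width': 0.086} 0.019
```

View pics/top0.png

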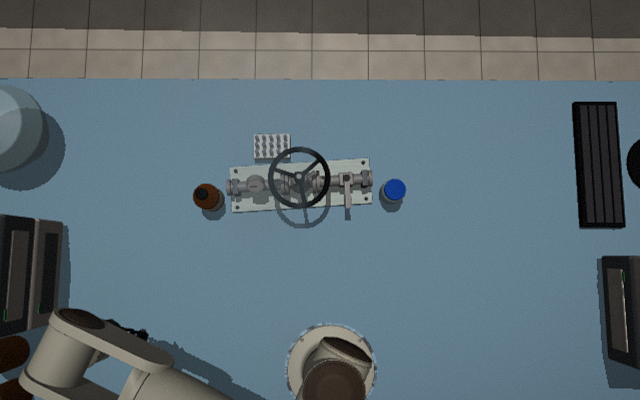

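View pics/scene0.png

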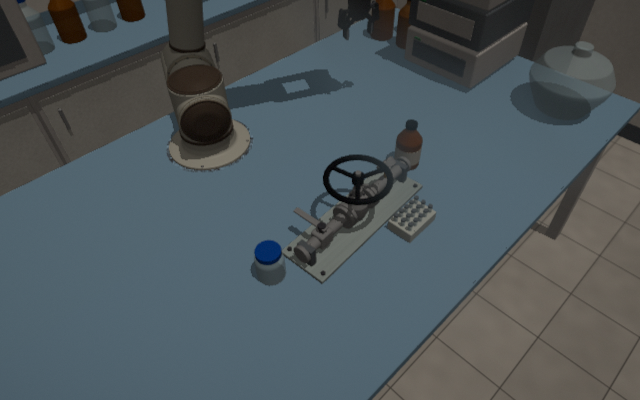

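The top view shows the wheel centred near (300,177), radius about 31 px. The bottle is at (207,196), the jar at (394,189), the rack at (272,147), the lever at (347,195) and the gauge near (256,184). The scene view agrees, with the hub at (358,178).

```bash
cat > h.py <<'E'
from plant import *
import cv2,numpy as np
def proj(c,P):
    V=np.array(c["view"]);q=np.atleast_2d(P)@V[:3,:3].T+V[:3,3]
    return np.c_[c["fx"]*q[:,0]/q[:,2]+c["cx"],c["fy"]*q[:,1]/q[:,2]+c["cy"]]
def ray(c,uv,z):
    V=np.array(c["view"]);R=V[:3,:3];o=-R.T@V[:3,3]
    d=R.T@np.array([(uv[0]-c["cx"])/c["fx"],(uv[1]-c["cy"])/c["fy"],1]);return o+d*(z-o[2])/d[2]
def spokes(im,c,hub,rs=np.arange(.03,.07,.003)):
    g=cv2.cvtColor(im,cv2.COLOR_BGR2GRAY).astype(np.float32)
    a=np.radians(np.arange(0,360,2));v=[]
    for t in a:
        p=proj(c,[hub+np.array([r*np.cos(t),r*np.sin(t),0]) for r in rs]).astype(np.float32)
        v.append(cv2.remap(g,p[:,:1],p[:,1:],cv2.INTER_LINEAR).mean())
    v=np.array(v); s=np.array([sum(v[(k+j)%180] for j in(0,60,120)) for k in range(60)])
    return v,s
E
python3 - <<'E'
from h import *
for n,box in(("top",(260,340,135,220)),("scene",(315,400,145,212))):
    im=cv2.imread(f"pics/{n}0.png");c=get_calibration(n)
    m=(im.max(2)<45).astype(np.uint8);k=np.zeros_like(m);k[box[2]:box[3],box[0]:box[1]]=1;m*=k
    cs,_=cv2.findContours(m,cv2.RETR_EXTERNAL,cv2.CHAIN_APPROX_NONE)
    q=max(cs,key=cv2.contourArea);P=np.array([ray(c,p[0],.16)[:2] for p in q])
    h=cv2.convexHull(P.astype(np.float32))[:,0]
    A=np.c_[2*h,np.ones(len(h))];s=np.linalg.lstsq(A,(h**2).sum(1),rcond=None)[0]
    r=np.sqrt(s[2]+s[0]**2+s[1]**2);hub=np.array([s[0],s[1],.16])
    print(n,hub,"r",r)
    v,ss=spokes(im,c,hub);i=np.argsort(ss)[:4]*2;print("spoke mod120",i, [int(x) for x in np.argsort(v)[:14]*2])
c=get_calibration("top")
for nm,uv,z in(("bottlecap",(201,194),.16),("jar",(394,189),.1),("rack",(272,147),.04),("levertip",(347,217),.096),("gauge",(256,184),.14)):print(nm,ray(c,uv,z).round(3))
E
```

```text
top [0.58523952 0.09160588 0.16      ] r 0.0862783023702764
spoke mod120 [74 76 72 78] [316, 318, 314, 320, 74, 70, 72, 76, 188, 190, 186, 184, 192, 68]
scene [0.58507677 0.09537867 0.16      ] r 0.09316750180773813
spoke mod120 [72 70 74 68] [192, 190, 188, 310, 312, 314, 186, 194, 316, 308, 184, 318, 306, 72]
bottlecap [0.535 0.385 0.16 ]
jar [ 0.561 -0.194  0.1  ]
rack [0.705 0.189 0.04 ]
levertip [ 0.474 -0.05   0.096]
gauge [0.568 0.226 0.14 ]
```

step_arm:
  targets:
    - {"fingers": 0,"dx": 39,"dy": -42,"dz": 0,"yaw": 0}
    - {"fingers": 0,"dx": 78,"dy": -84,"dz": 0,"yaw": 0}
    - {"fingers": 0,"dx": 117,"dy": -126,"dz": 0,"yaw": 0}
    - {"fingers": 0,"dx": 156,"dy": -168,"dz": 0,"yaw": 0}
    - {"fingers": 0,"dx": 195,"dy": -210,"dz": 0,"yaw": 0}
    - {"fingers": 0,"dx": 234,"dy": -252,"dz": 0,"yaw": 0}
    - {"fingers": 0,"dx": 273,"dy": -294,"dz": 0,"yaw": 0}
    - {"fingers": 0,"dx": 312,"dy": -336,"dz": 0,"yaw": 0}

```text
t: 1.1
ee_pos: [0.4756, 0.2138, 0.2501]
orientation: [-0.0, 0.143, 0.99, -0.0]
contact_force: [-0.3, 0.8, 0.8]
width: 0.0003
gripper_force: 0.0
```

step_arm:
  targets:
    - {"fingers": 0,"dx": 30,"dy": -34,"dz": 0,"yaw": 0}
    - {"fingers": 0,"dx": 56,"dy": -65,"dz": 0,"yaw": 0}
    - {"fingers": 0,"dx": 76,"dy": -85,"dz": 0,"yaw": 0}
    - {"fingers": 0,"dx": 76,"dy": -85,"dz": 0,"yaw": 0}
    - {"fingers": 0,"dx": 76,"dy": -85,"dz": 0,"yaw": 0}

```text
t: 1.72
ee_pos: [0.5503, 0.1308, 0.25]
orientation: [-0.0, 0.143, 0.99, -0.0]
contact_force: [-0.2, 2.0, 0.4]
width: 0.0001
gripper_force: 0.0
```

```bash
python3 - <<'E'
from h import *
o=observe();c=get_calibration("wrist");im=capture("wrist");cv2.imwrite("pics/w1.png",im)
print(o["t"],o["ee_pos"],o["orientation"],o["width"],o["contact_force"])
print(proj(c,[[.585,.093,.16],[.585,.093,.182]]),proj(c,[o["ee_pos"]+np.array([0,0,-.019])]))
for hub in([.585,.0935,.16],):
    v,s=spokes(im,c,np.array(hub));print(np.argsort(s)[:5]*2)
E
```

```text
1.725 [0.55028113 0.13078774 0.24999312] [-3.54450296e-04  1.42925048e-01  9.89733451e-01 -4.51694962e-05] 0.00013818058081297327 [-0.24790113  2.01379795  0.41369985]
[[283.56994622 275.48649803]
 [279.99540584 291.57441535]] [[322.44723276 260.31950044]]
[72 70 68 64 34]
```

View pics/w1.png

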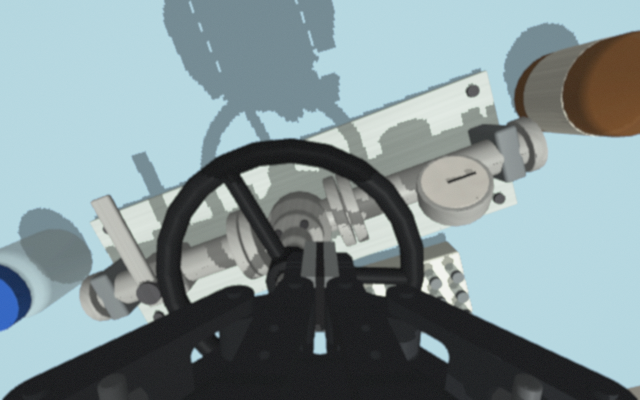

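The wrist view shows the hub near (283,275). One spoke runs up-left to (235,180) and one right to (400,275), and the fingers (320,255) are above the opening between them, so I'll descend.

step_arm:
  targets:
    - {"fingers": 0,"dx": 0,"dy": 0,"dz": -30,"yaw": 0}
    - {"fingers": 0,"dx": 0,"dy": 0,"dz": -55,"yaw": 0}
    - {"fingers": 0,"dx": 0,"dy": 0,"dz": -80,"yaw": 0}
    - {"fingers": 0,"dx": 0,"dy": 0,"dz": -105,"yaw": 0}
    - {"fingers": 0,"dx": 0,"dy": 0,"dz": -105,"yaw": 0}

```text
t: 2.4
ee_pos: [0.5494, 0.1311, 0.144]
orientation: [-0.001, 0.142, 0.99, -0.0]
contact_force: [-0.4, -0.6, 0.6]
width: 0.0001
gripper_force: 0.0
```

```bash
python3 - <<'E'
from h import *
H=np.array([585,93.5]);p=lambda a:H+49*np.array([np.cos(np.radians(a)),np.sin(np.radians(a))])
s=np.array([551,130])
def tab(a0,n,st,s=None):
    s=p(a0) if s is None else s
    print(a0,[tuple(np.round(p(a0+st*(k+1))-s,0).astype(int)) for k in range(n)])
tab(133,8,8,s)
for a in range(197,197+600,64):tab(a%360,8,8)
o=observe();print(o["t"],o["ee_pos"],o["contact_force"])
E
```

```text
133 [(np.int64(-4), np.int64(-6)), (np.int64(-8), np.int64(-11)), (np.int64(-11), np.int64(-17)), (np.int64(-13), np.int64(-24)), (np.int64(-15), np.int64(-31)), (np.int64(-15), np.int64(-37)), (np.int64(-14), np.int64(-44)), (np.int64(-13), np.int64(-51))]
197 [(np.int64(2), np.int64(-6)), (np.int64(6), np.int64(-12)), (np.int64(10), np.int64(-18)), (np.int64(15), np.int64(-23)), (np.int64(20), np.int64(-27)), (np.int64(26), np.int64(-30)), (np.int64(33), np.int64(-33)), (np.int64(39), np.int64(-34))]
261 [(np.int64(7), np.int64(-1)), (np.int64(14), np.int64(0)), (np.int64(20), np.int64(1)), (np.int64(27), np.int64(3)), (np.int64(33), np.int64(6)), (np.int64(39), np.int64(10)), (np.int64(44), np.int64(15)), (np.int64(48), np.int64(20))]
325 [(np.int64(4), np.int64(6)), (np.int64(6), np.int64(12)), (np.int64(8), np.int64(19)), (np.int64(9), np.int64(26)), (np.int64(9), np.int64(32)), (np.int64(8), np.int64(39)), (np.int64(6), np.int64(46)), (np.int64(3), np.int64(52))]
29 [(np.int64(-4), np.int64(6)), (np.int64(-8), np.int64(11)), (np.int64(-13), np.int64(15)), (np.int64(-19), np.int
[... 992 characters left out ...]
 np.int64(14)), (np.int64(27), np.int64(19)), (np.int64(31), np.int64(25)), (np.int64(34), np.int64(31)), (np.int64(35), np.int64(38))]
349 [(np.int64(1), np.int64(7)), (np.int64(1), np.int64(14)), (np.int64(0), np.int64(20)), (np.int64(-2), np.int64(27)), (np.int64(-5), np.int64(33)), (np.int64(-9), np.int64(39)), (np.int64(-13), np.int64(44)), (np.int64(-19), np.int64(48))]
53 [(np.int64(-6), np.int64(4)), (np.int64(-12), np.int64(7)), (np.int64(-18), np.int64(9)), (np.int64(-25), np.int64(10)), (np.int64(-32), np.int64(10)), (np.int64(-39), np.int64(9)), (np.int64(-45), np.int64(7)), (np.int64(-52), np.int64(5))]
2.4 [0.54944282 0.13110402 0.1440291 ] [-0.38047061 -0.56715356  0.57485556]
```

step_arm:
  targets:
    - {"fingers": 0,"dx": -4,"dy": -6,"dz": 0,"yaw": 0}
    - {"fingers": 0,"dx": -8,"dy": -11,"dz": 0,"yaw": 0}
    - {"fingers": 0,"dx": -11,"dy": -17,"dz": 0,"yaw": 0}
    - {"fingers": 0,"dx": -13,"dy": -24,"dz": 0,"yaw": 0}
    - {"fingers": 0,"dx": -15,"dy": -31,"dz": 0,"yaw": 0}
    - {"fingers": 0,"dx": -15,"dy": -37,"dz": 0,"yaw": 0}
    - {"fingers": 0,"dx": -14,"dy": -44,"dz": 0,"yaw": 0}
    - {"fingers": 0,"dx": -13,"dy": -51,"dz": 0,"yaw": 0}

```text
t: 3.4
ee_pos: [0.5377, 0.0791, 0.1453]
orientation: [-0.0, 0.143, 0.99, 0.0]
contact_force: [-0.1, 5.1, 0.4]
width: 0.0003
gripper_force: 1.8
```

```bash
python3 - <<'E'
from h import *
im=capture("top");c=get_calibration("top");v,s=spokes(im,c,np.array([.585,.0925,.16]));print(np.argsort(s)[:5]*2)
im=capture("wrist");cv2.imwrite("pics/w2.png",im)
o=observe();print(o["t"],o["ee_pos"],o["contact_force"],o["ft_torque"])
E
```

```text
[110 112 108 106 104]
3.5 [0.53773482 0.07863837 0.14522923] [-0.16015491  0.398297   -0.07006773] [0.03327952 0.07897306 0.02126326]
```

View pics/w2.png

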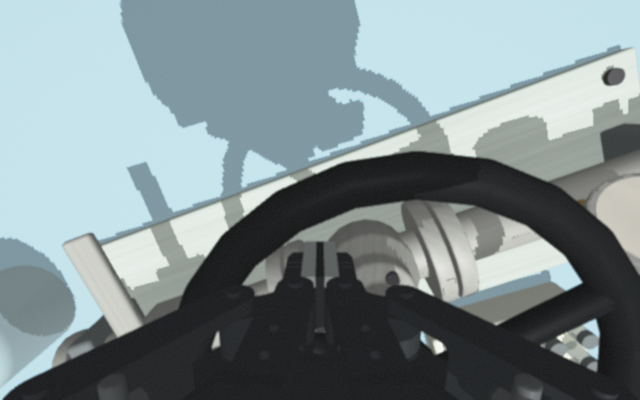

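The wrist view shows the fingers inside the wheel, pushing. The spoke phase went from 73 to about 110°. The stop can't be met before the tool reaches about 560°, so I'll go on around to 517°.

step_arm:
  targets:
    - {"fingers": 0,"dx": 2,"dy": -6,"dz": 0,"yaw": 0}
    - {"fingers": 0,"dx": 6,"dy": -12,"dz": 0,"yaw": 0}
    - {"fingers": 0,"dx": 10,"dy": -18,"dz": 0,"yaw": 0}
    - {"fingers": 0,"dx": 15,"dy": -23,"dz": 0,"yaw": 0}
    - {"fingers": 0,"dx": 20,"dy": -27,"dz": 0,"yaw": 0}
    - {"fingers": 0,"dx": 26,"dy": -30,"dz": 0,"yaw": 0}
    - {"fingers": 0,"dx": 33,"dy": -33,"dz": 0,"yaw": 0}
    - {"fingers": 0,"dx": 39,"dy": -34,"dz": 0,"yaw": 0}

```text
t: 4.5
ee_pos: [0.5769, 0.0451, 0.1452]
orientation: [-0.0, 0.143, 0.99, -0.0]
contact_force: [-5.1, 2.4, 0.2]
width: -0.0006
gripper_force: 2.1
```

step_arm:
  targets:
    - {"fingers": 0,"dx": 7,"dy": -1,"dz": 0,"yaw": 0}
    - {"fingers": 0,"dx": 14,"dy": 0,"dz": 0,"yaw": 0}
    - {"fingers": 0,"dx": 20,"dy": 1,"dz": 0,"yaw": 0}
    - {"fingers": 0,"dx": 27,"dy": 3,"dz": 0,"yaw": 0}
    - {"fingers": 0,"dx": 33,"dy": 6,"dz": 0,"yaw": 0}
    - {"fingers": 0,"dx": 39,"dy": 10,"dz": 0,"yaw": 0}
    - {"fingers": 0,"dx": 44,"dy": 15,"dz": 0,"yaw": 0}
    - {"fingers": 0,"dx": 48,"dy": 20,"dz": 0,"yaw": 0}

```text
t: 5.5
ee_pos: [0.6249, 0.0655, 0.1452]
orientation: [-0.0, 0.143, 0.99, -0.0]
contact_force: [-3.1, -2.1, 0.3]
width: 0.0003
gripper_force: 2.0
```

```bash
python3 - <<'E'
from h import *
im=capture("top");c=get_calibration("top");v,s=spokes(im,c,np.array([.585,.0925,.16]));print(np.argsort(s)[:5]*2)
o=observe();print(o["t"],o["ee_pos"],o["contact_force"],o["ft_torque"])
E
```

```text
[102 104 100  14  16]
5.55 [0.62534406 0.06611734 0.14523081] [-0.31699802 -0.15409072 -0.02312943] [-0.1546332   0.1022958  -0.00632015]
```

step_arm:
  targets:
    - {"fingers": 0,"dx": 4,"dy": 6,"dz": 0,"yaw": 0}
    - {"fingers": 0,"dx": 6,"dy": 12,"dz": 0,"yaw": 0}
    - {"fingers": 0,"dx": 8,"dy": 19,"dz": 0,"yaw": 0}
    - {"fingers": 0,"dx": 9,"dy": 26,"dz": 0,"yaw": 0}
    - {"fingers": 0,"dx": 9,"dy": 32,"dz": 0,"yaw": 0}
    - {"fingers": 0,"dx": 8,"dy": 39,"dz": 0,"yaw": 0}
    - {"fingers": 0,"dx": 6,"dy": 46,"dz": 0,"yaw": 0}
    - {"fingers": 0,"dx": 3,"dy": 52,"dz": 0,"yaw": 0}

```text
t: 6.55
ee_pos: [0.6279, 0.1175, 0.1454]
orientation: [0.0, 0.143, 0.99, -0.0]
contact_force: [1.5, -5.2, -0.2]
width: -0.0001
gripper_force: 2.2
```

step_arm:
  targets:
    - {"fingers": 0,"dx": -4,"dy": 6,"dz": 0,"yaw": 0}
    - {"fingers": 0,"dx": -8,"dy": 11,"dz": 0,"yaw": 0}
    - {"fingers": 0,"dx": -13,"dy": 15,"dz": 0,"yaw": 0}
    - {"fingers": 0,"dx": -19,"dy": 19,"dz": 0,"yaw": 0}
    - {"fingers": 0,"dx": -25,"dy": 22,"dz": 0,"yaw": 0}
    - {"fingers": 0,"dx": -32,"dy": 24,"dz": 0,"yaw": 0}
    - {"fingers": 0,"dx": -39,"dy": 25,"dz": 0,"yaw": 0}
    - {"fingers": 0,"dx": -45,"dy": 25,"dz": 0,"yaw": 0}

```text
t: 7.55
ee_pos: [0.5843, 0.1432, 0.1475]
orientation: [0.003, 0.143, 0.99, 0.001]
contact_force: [8.8, 0.1, 16.2]
width: 0.0001
gripper_force: 3.1
```

step_arm:
  targets:
    - {"fingers": 0,"dx": -7,"dy": -1,"dz": 0,"yaw": 0}
    - {"fingers": 0,"dx": -13,"dy": -3,"dz": 0,"yaw": 0}
    - {"fingers": 0,"dx": -20,"dy": -5,"dz": 0,"yaw": 0}
    - {"fingers": 0,"dx": -26,"dy": -9,"dz": 0,"yaw": 0}
    - {"fingers": 0,"dx": -31,"dy": -13,"dz": 0,"yaw": 0}
    - {"fingers": 0,"dx": -36,"dy": -18,"dz": 0,"yaw": 0}
    - {"fingers": 0,"dx": -39,"dy": -24,"dz": 0,"yaw": 0}
    - {"fingers": 0,"dx": -43,"dy": -30,"dz": 0,"yaw": 0}

```text
t: 8.55
ee_pos: [0.54, 0.1132, 0.1457]
orientation: [0.001, 0.143, 0.99, 0.001]
contact_force: [2.3, 5.2, 0.0]
width: 0.0001
gripper_force: 2.4
```

```bash
python3 - <<'E'
from h import *
im=capture("top");c=get_calibration("top");v,s=spokes(im,c,np.array([.585,.0925,.16]));print(np.argsort(s)[:5]*2)
o=observe();print(o["t"],o["ee_pos"],o["contact_force"],o["ft_torque"])
H=np.array([585,93.5]);p=lambda a:H+49*np.array([np.cos(np.radians(a)),np.sin(np.radians(a))])
for a in range(157,157+192,16):
    print(a,p(a).round(1),[tuple((p(a+d)-p(a)).round(1).tolist()) for d in(4,8,12,16)])
E
```

```text
[34 32 30 28 36]
8.6 [0.53949894 0.11262336 0.14557684] [0.36754961 2.64788153 0.69728372] [ 0.29081003 -0.04466339  0.06684896]
157 [539.9 112.6] [(-1.2, -3.2), (-2.2, -6.5), (-3.0, -9.8), (-3.5, -13.2)]
173 [536.4  99.5] [(-0.3, -3.4), (-0.4, -6.8), (-0.2, -10.2), (0.2, -13.6)]
189 [536.6  85.8] [(0.7, -3.4), (1.5, -6.7), (2.7, -9.9), (4.0, -13.0)]
205 [540.6  72.8] [(1.6, -3.0), (3.3, -6.0), (5.3, -8.8), (7.4, -11.4)]
221 [548.   61.4] [(2.3, -2.5), (4.8, -4.8), (7.5, -7.0), (10.3, -8.9)]
237 [558.3  52.4] [(2.9, -1.8), (6.0, -3.3), (9.1, -4.7), (12.4, -5.8)]
253 [570.7  46.6] [(3.3, -0.9), (6.7, -1.5), (10.1, -2.0), (13.5, -2.1)]
269 [584.1  44.5] [(3.4, 0.1), (6.8, 0.4), (10.2, 0.9), (13.5, 1.7)]
285 [597.7  46.2] [(3.3, 1.0), (6.5, 2.2), (9.6, 3.7), (12.6, 5.3)]
301 [610.2  51.5] [(2.9, 1.9), (5.6, 3.9), (8.2, 6.2), (10.6, 8.6)]
317 [620.8  60.1] [(2.2, 2.6), (4.3, 5.3), (6.2, 8.2), (7.8, 11.2)]
333 [628.7  71.3] [(1.4, 3.1), (2.7, 6.3), (3.7, 9.6), (4.4, 12.9)]
```

Phase reads oddly and there was an upward force near 93°, so I'll look before continuing.

```bash
python3 - <<'E'
from h import *
a=capture("top")[120:240,240:380];b=capture("scene")[120:240,290:430]
cv2.imwrite("pics/c1.png",cv2.resize(np.hstack([a,b]),None,fx=2.8,fy=2.8,interpolation=cv2.INTER_CUBIC))
E
```

```text
(no output)
```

View pics/c1.png

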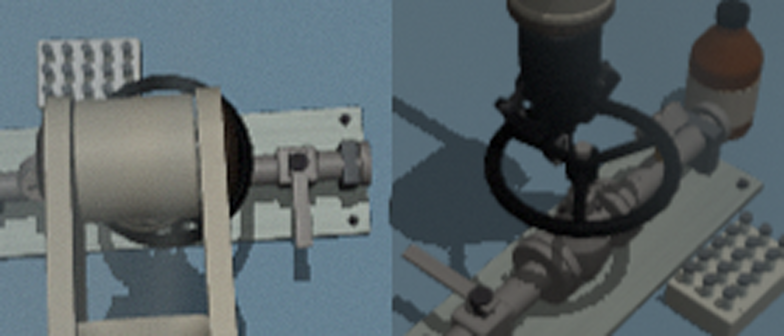

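The scene crop shows hub at (582,172) and spokes to (580,222) and (650,145), so they lie at about 73/193/313°. The wheel has turned about 350–360° and the stop comes at 396° or later. From here I'll raise the tool slightly, reduce the radius to 40 mm and go in small steps, checking the force each time.

```bash
python3 - <<'E'
import numpy as np
H=np.array([585,93.5]);P=lambda a:np.round(H+40*np.array([np.cos(np.radians(a)),np.sin(np.radians(a))])).astype(int)
print("first",P(175)-np.array([540,113]))
for a in range(175,175+315,9):print(a,P(a).tolist(),(P(a+9)-P(a)).tolist())
E
```

```text
first [  5 -16]
175 [545, 97] [0, -6]
184 [545, 91] [1, -6]
193 [546, 85] [2, -6]
202 [548, 79] [3, -6]
211 [551, 73] [3, -5]
220 [554, 68] [5, -5]
229 [559, 63] [5, -3]
238 [564, 60] [5, -3]
247 [569, 57] [6, -2]
256 [575, 55] [7, -1]
265 [582, 54] [6, 0]
274 [588, 54] [6, 1]
283 [594, 55] [6, 1]
292 [600, 56] [6, 3]
301 [606, 59] [5, 4]
310 [611, 63] [4, 4]
319 [615, 67] [4, 5]
328 [619, 72] [3, 6]
337 [622, 78] [2, 6]
346 [624, 84] [1, 6]
355 [625, 90] [0, 6]
364 [625, 96] [-1, 6]
373 [624, 102] [-2, 6]
382 [622, 108] [-3, 6]
391 [619, 114] [-3, 5]
400 [616, 119] [-5, 5]
409 [611, 124] [-5, 3]
418 [606, 127] [-5, 3]
427 [601, 130] [-6, 2]
436 [595, 132] [-7, 1]
445 [588, 133] [-6, 0]
454 [582, 133] [-6, -1]
463 [576, 132] [-6, -1]
472 [570, 131] [-6, -3]
481 [564, 128] [-5, -4]
```

step_arm:
  targets:
    - {"fingers": 0,"dx": 1,"dy": -4,"dz": 4,"yaw": 0}
    - {"fingers": 0,"dx": 3,"dy": -9,"dz": 8,"yaw": 0}
    - {"fingers": 0,"dx": 5,"dy": -15,"dz": 8,"yaw": 0}
    - {"fingers": 0,"dx": 5,"dy": -16,"dz": 8,"yaw": 0}
    - {"fingers": 0,"dx": 5,"dy": -16,"dz": 8,"yaw": 0}

```text
t: 9.32
ee_pos: [0.5448, 0.0968, 0.1533]
orientation: [0.0, 0.143, 0.99, 0.0]
contact_force: [0.1, 3.6, 0.6]
width: -0.0001
gripper_force: 1.7
```

step_arm:
  targets:
    - {"fingers": 0,"dx": 0,"dy": -3,"dz": 0,"yaw": 0}
    - {"fingers": 0,"dx": 0,"dy": -6,"dz": 0,"yaw": 0}
    - {"fingers": 0,"dx": 0,"dy": -6,"dz": 0,"yaw": 0}

```text
t: 9.7
ee_pos: [0.5446, 0.0906, 0.1532]
orientation: [-0.0, 0.143, 0.99, -0.0]
contact_force: [-1.4, 3.2, -0.2]
width: -0.0001
gripper_force: 1.5
```

step_arm:
  targets:
    - {"fingers": 0,"dx": 0,"dy": -3,"dz": 0,"yaw": 0}
    - {"fingers": 0,"dx": 1,"dy": -6,"dz": 0,"yaw": 0}
    - {"fingers": 0,"dx": 1,"dy": -6,"dz": 0,"yaw": 0}

```text
t: 10.07
ee_pos: [0.5456, 0.0845, 0.1532]
orientation: [-0.0, 0.143, 0.99, -0.0]
contact_force: [0.8, 3.0, -0.5]
width: -0.0002
gripper_force: 1.2
```

step_arm:
  targets:
    - {"fingers": 0,"dx": 1,"dy": -3,"dz": 0,"yaw": 0}
    - {"fingers": 0,"dx": 2,"dy": -6,"dz": 0,"yaw": 0}
    - {"fingers": 0,"dx": 2,"dy": -6,"dz": 0,"yaw": 0}

```text
t: 10.45
ee_pos: [0.5476, 0.0785, 0.1532]
orientation: [-0.0, 0.143, 0.99, -0.0]
contact_force: [-0.3, 3.5, -0.5]
width: -0.0001
gripper_force: 1.4
```

step_arm:
  targets:
    - {"fingers": 0,"dx": 1,"dy": -3,"dz": 0,"yaw": 0}
    - {"fingers": 0,"dx": 3,"dy": -6,"dz": 0,"yaw": 0}
    - {"fingers": 0,"dx": 3,"dy": -6,"dz": 0,"yaw": 0}

```text
t: 10.82
ee_pos: [0.5506, 0.0724, 0.1532]
orientation: [-0.0, 0.143, 0.99, -0.0]
contact_force: [-0.6, 1.9, -0.6]
width: 0.0004
gripper_force: 1.1
```

step_arm:
  targets:
    - {"fingers": 0,"dx": 1,"dy": -3,"dz": 0,"yaw": 0}
    - {"fingers": 0,"dx": 3,"dy": -5,"dz": 0,"yaw": 0}
    - {"fingers": 0,"dx": 3,"dy": -5,"dz": 0,"yaw": 0}

```text
t: 11.2
ee_pos: [0.5536, 0.0674, 0.1532]
orientation: [-0.0, 0.143, 0.99, -0.0]
contact_force: [-1.3, 1.0, -0.1]
width: 0.0
gripper_force: 1.1
```

step_arm:
  targets:
    - {"fingers": 0,"dx": 2,"dy": -3,"dz": 0,"yaw": 0}
    - {"fingers": 0,"dx": 5,"dy": -5,"dz": 0,"yaw": 0}
    - {"fingers": 0,"dx": 5,"dy": -5,"dz": 0,"yaw": 0}

```text
t: 11.58
ee_pos: [0.5587, 0.0624, 0.1533]
orientation: [0.0, 0.143, 0.99, -0.0]
contact_force: [-2.6, 2.9, 0.0]
width: 0.0001
gripper_force: 0.8
```

step_arm:
  targets:
    - {"fingers": 0,"dx": 2,"dy": -2,"dz": 0,"yaw": 0}
    - {"fingers": 0,"dx": 5,"dy": -3,"dz": 0,"yaw": 0}
    - {"fingers": 0,"dx": 5,"dy": -3,"dz": 0,"yaw": 0}

```text
t: 11.95
ee_pos: [0.5636, 0.0595, 0.1533]
orientation: [-0.0, 0.143, 0.99, -0.0]
contact_force: [-3.2, 2.1, 0.2]
width: -0.0003
gripper_force: 1.2
```

step_arm:
  targets:
    - {"fingers": 0,"dx": 2,"dy": -2,"dz": 0,"yaw": 0}
    - {"fingers": 0,"dx": 5,"dy": -3,"dz": 0,"yaw": 0}
    - {"fingers": 0,"dx": 5,"dy": -3,"dz": 0,"yaw": 0}

```text
t: 12.32
ee_pos: [0.5687, 0.0564, 0.1533]
orientation: [0.0, 0.143, 0.99, -0.0]
contact_force: [-2.6, 1.0, 0.5]
width: -0.0002
gripper_force: 1.3
```

step_arm:
  targets:
    - {"fingers": 0,"dx": 3,"dy": -1,"dz": 0,"yaw": 0}
    - {"fingers": 0,"dx": 6,"dy": -2,"dz": 0,"yaw": 0}
    - {"fingers": 0,"dx": 6,"dy": -2,"dz": 0,"yaw": 0}

```text
t: 12.7
ee_pos: [0.5747, 0.0543, 0.1532]
orientation: [-0.0, 0.143, 0.99, -0.0]
contact_force: [-3.1, 0.5, 0.2]
width: -0.0002
gripper_force: 1.2
```

step_arm:
  targets:
    - {"fingers": 0,"dx": 3,"dy": -1,"dz": 0,"yaw": 0}
    - {"fingers": 0,"dx": 7,"dy": -1,"dz": 0,"yaw": 0}
    - {"fingers": 0,"dx": 7,"dy": -1,"dz": 0,"yaw": 0}

```text
t: 13.08
ee_pos: [0.5817, 0.0534, 0.1532]
orientation: [-0.0, 0.143, 0.99, -0.0]
contact_force: [-4.1, 1.0, 0.1]
width: 0.0
gripper_force: 1.4
```

step_arm:
  targets:
    - {"fingers": 0,"dx": 3,"dy": 0,"dz": 0,"yaw": 0}
    - {"fingers": 0,"dx": 6,"dy": 0,"dz": 0,"yaw": 0}
    - {"fingers": 0,"dx": 6,"dy": 0,"dz": 0,"yaw": 0}

```text
t: 13.45
ee_pos: [0.5876, 0.0533, 0.1532]
orientation: [0.0, 0.143, 0.99, -0.0]
contact_force: [-3.6, -1.2, 0.2]
width: 0.0003
gripper_force: 1.7
```

step_arm:
  targets:
    - {"fingers": 0,"dx": 3,"dy": 0,"dz": 0,"yaw": 0}
    - {"fingers": 0,"dx": 6,"dy": 1,"dz": 0,"yaw": 0}
    - {"fingers": 0,"dx": 6,"dy": 1,"dz": 0,"yaw": 0}

```text
t: 13.82
ee_pos: [0.5936, 0.0544, 0.1532]
orientation: [0.0, 0.143, 0.99, -0.0]
contact_force: [-3.8, 0.8, -0.0]
width: 0.0003
gripper_force: 1.5
```

step_arm:
  targets:
    - {"fingers": 0,"dx": 3,"dy": 0,"dz": 0,"yaw": 0}
    - {"fingers": 0,"dx": 6,"dy": 1,"dz": 0,"yaw": 0}
    - {"fingers": 0,"dx": 6,"dy": 1,"dz": 0,"yaw": 0}

```text
t: 14.2
ee_pos: [0.5997, 0.0554, 0.1533]
orientation: [0.0, 0.143, 0.99, -0.0]
contact_force: [-2.8, -0.7, 0.9]
width: -0.0002
gripper_force: 1.4
```

step_arm:
  targets:
    - {"fingers": 0,"dx": 3,"dy": 1,"dz": 0,"yaw": 0}
    - {"fingers": 0,"dx": 6,"dy": 3,"dz": 0,"yaw": 0}
    - {"fingers": 0,"dx": 6,"dy": 3,"dz": 0,"yaw": 0}

```text
t: 14.58
ee_pos: [0.6058, 0.0584, 0.1533]
orientation: [0.0, 0.143, 0.99, -0.0]
contact_force: [-2.3, -1.7, 0.3]
width: 0.0002
gripper_force: 1.1
```

step_arm:
  targets:
    - {"fingers": 0,"dx": 3,"dy": 2,"dz": 0,"yaw": 0}
    - {"fingers": 0,"dx": 5,"dy": 4,"dz": 0,"yaw": 0}
    - {"fingers": 0,"dx": 5,"dy": 4,"dz": 0,"yaw": 0}

```text
t: 14.95
ee_pos: [0.6107, 0.0625, 0.1533]
orientation: [0.0, 0.143, 0.99, -0.0]
contact_force: [-2.1, -0.6, 0.1]
width: 0.0002
gripper_force: 1.1
```

step_arm:
  targets:
    - {"fingers": 0,"dx": 2,"dy": 2,"dz": 0,"yaw": 0}
    - {"fingers": 0,"dx": 4,"dy": 4,"dz": 0,"yaw": 0}
    - {"fingers": 0,"dx": 4,"dy": 4,"dz": 0,"yaw": 0}

```text
t: 15.32
ee_pos: [0.6147, 0.0664, 0.1533]
orientation: [0.0, 0.143, 0.99, -0.0]
contact_force: [-2.4, -1.1, 0.3]
width: 0.0
gripper_force: 1.0
```

step_arm:
  targets:
    - {"fingers": 0,"dx": 2,"dy": 3,"dz": 0,"yaw": 0}
    - {"fingers": 0,"dx": 4,"dy": 5,"dz": 0,"yaw": 0}
    - {"fingers": 0,"dx": 4,"dy": 5,"dz": 0,"yaw": 0}

```text
t: 15.7
ee_pos: [0.6187, 0.0714, 0.1532]
orientation: [0.0, 0.143, 0.99, -0.0]
contact_force: [-2.9, -2.3, 0.2]
width: 0.0001
gripper_force: 1.4
```

step_arm:
  targets:
    - {"fingers": 0,"dx": 1,"dy": 3,"dz": 0,"yaw": 0}
    - {"fingers": 0,"dx": 3,"dy": 6,"dz": 0,"yaw": 0}
    - {"fingers": 0,"dx": 3,"dy": 6,"dz": 0,"yaw": 0}

```text
t: 16.08
ee_pos: [0.6217, 0.0774, 0.1532]
orientation: [0.0, 0.143, 0.99, -0.0]
contact_force: [-1.8, -3.1, -0.9]
width: -0.0001
gripper_force: 1.4
```

step_arm:
  targets:
    - {"fingers": 0,"dx": 1,"dy": 3,"dz": 0,"yaw": 0}
    - {"fingers": 0,"dx": 2,"dy": 6,"dz": 0,"yaw": 0}
    - {"fingers": 0,"dx": 2,"dy": 6,"dz": 0,"yaw": 0}

```text
t: 16.45
ee_pos: [0.6237, 0.0834, 0.1533]
orientation: [0.0, 0.143, 0.99, -0.0]
contact_force: [-1.7, -3.3, -0.7]
width: -0.0
gripper_force: 1.5
```

step_arm:
  targets:
    - {"fingers": 0,"dx": 1,"dy": 3,"dz": 0,"yaw": 0}
    - {"fingers": 0,"dx": 1,"dy": 6,"dz": 0,"yaw": 0}
    - {"fingers": 0,"dx": 1,"dy": 6,"dz": 0,"yaw": 0}

```text
t: 16.82
ee_pos: [0.6247, 0.0894, 0.1533]
orientation: [0.0, 0.143, 0.99, -0.0]
contact_force: [-0.4, -3.8, -1.1]
width: 0.0003
gripper_force: 1.5
```

step_arm:
  targets:
    - {"fingers": 0,"dx": 0,"dy": 3,"dz": 0,"yaw": 0}
    - {"fingers": 0,"dx": 0,"dy": 6,"dz": 0,"yaw": 0}
    - {"fingers": 0,"dx": 0,"dy": 6,"dz": 0,"yaw": 0}

```text
t: 17.2
ee_pos: [0.6248, 0.0955, 0.1533]
orientation: [0.0, 0.143, 0.99, 0.0]
contact_force: [0.1, -3.3, -0.4]
width: -0.0002
gripper_force: 1.6
```

step_arm:
  targets:
    - {"fingers": 0,"dx": 0,"dy": 3,"dz": 0,"yaw": 0}
    - {"fingers": 0,"dx": -1,"dy": 6,"dz": 0,"yaw": 0}
    - {"fingers": 0,"dx": -1,"dy": 6,"dz": 0,"yaw": 0}

```text
t: 17.58
ee_pos: [0.6238, 0.1015, 0.1534]
orientation: [0.0, 0.143, 0.99, 0.0]
contact_force: [0.6, -3.4, -0.6]
width: -0.0003
gripper_force: 1.5
```

step_arm:
  targets:
    - {"fingers": 0,"dx": -1,"dy": 3,"dz": 0,"yaw": 0}
    - {"fingers": 0,"dx": -2,"dy": 6,"dz": 0,"yaw": 0}
    - {"fingers": 0,"dx": -2,"dy": 6,"dz": 0,"yaw": 0}

```text
t: 17.95
ee_pos: [0.6217, 0.1075, 0.1534]
orientation: [0.0, 0.143, 0.99, 0.0]
contact_force: [0.3, -2.8, -0.4]
width: 0.0002
gripper_force: 1.3
```

step_arm:
  targets:
    - {"fingers": 0,"dx": -1,"dy": 3,"dz": 0,"yaw": 0}
    - {"fingers": 0,"dx": -3,"dy": 6,"dz": 0,"yaw": 0}
    - {"fingers": 0,"dx": -3,"dy": 6,"dz": 0,"yaw": 0}

```text
t: 18.32
ee_pos: [0.6188, 0.1135, 0.1533]
orientation: [0.0, 0.143, 0.99, 0.0]
contact_force: [1.3, -4.4, -0.4]
width: 0.0001
gripper_force: 1.5
```

step_arm:
  targets:
    - {"fingers": 0,"dx": -1,"dy": 3,"dz": 0,"yaw": 0}
    - {"fingers": 0,"dx": -3,"dy": 5,"dz": 0,"yaw": 0}
    - {"fingers": 0,"dx": -3,"dy": 5,"dz": 0,"yaw": 0}

```text
t: 18.7
ee_pos: [0.6158, 0.1185, 0.1533]
orientation: [0.0, 0.143, 0.99, -0.0]
contact_force: [1.2, -3.4, -0.1]
width: -0.0002
gripper_force: 1.6
```

step_arm:
  targets:
    - {"fingers": 0,"dx": -2,"dy": 3,"dz": 0,"yaw": 0}
    - {"fingers": 0,"dx": -5,"dy": 5,"dz": 0,"yaw": 0}
    - {"fingers": 0,"dx": -5,"dy": 5,"dz": 0,"yaw": 0}

```text
t: 19.08
ee_pos: [0.6107, 0.1236, 0.1533]
orientation: [0.0, 0.143, 0.99, 0.0]
contact_force: [1.8, -0.4, -1.2]
width: -0.0004
gripper_force: 1.0
```

step_arm:
  targets:
    - {"fingers": 0,"dx": -2,"dy": 2,"dz": 0,"yaw": 0}
    - {"fingers": 0,"dx": -5,"dy": 3,"dz": 0,"yaw": 0}
    - {"fingers": 0,"dx": -5,"dy": 3,"dz": 0,"yaw": 0}

```text
t: 19.45
ee_pos: [0.6085, 0.1253, 0.1537]
orientation: [0.004, 0.143, 0.99, -0.0]
contact_force: [30.1, -9.9, -10.6]
width: 0.0001
gripper_force: 16.1
```

Force jumped to 32 N with the tool blocked 3 mm short, spoke near 90°, about 1.7 turns from the start, so this is the stop. I'll release, lift out, move aside and measure the stop angle.

step_arm:
  targets:
    - {"fingers": 0,"dx": 5,"dy": -4,"dz": 0,"yaw": 0}
    - {"fingers": 0,"dx": 14,"dy": -14,"dz": 0,"yaw": 0}
    - {"fingers": 0,"dx": 14,"dy": -14,"dz": 0,"yaw": 0}
    - {"fingers": 0,"dx": 14,"dy": -14,"dz": 40,"yaw": 0}
    - {"fingers": 0,"dx": 14,"dy": -14,"dz": 95,"yaw": 0}
    - {"fingers": 0,"dx": -30,"dy": 30,"dz": 97,"yaw": 0}
    - {"fingers": 0,"dx": -70,"dy": 70,"dz": 97,"yaw": 0}
    - {"fingers": 0,"dx": -110,"dy": 115,"dz": 97,"yaw": 0}

```text
t: 20.45
ee_pos: [0.4941, 0.2424, 0.2504]
orientation: [-0.0, 0.143, 0.99, 0.0]
contact_force: [0.8, 0.5, 0.0]
width: 0.0005
gripper_force: 0.0
```

step_arm:
  targets:
    - {"fingers": 0,"dx": -30,"dy": 50,"dz": 0,"yaw": 0}
    - {"fingers": 0,"dx": -60,"dy": 100,"dz": 0,"yaw": 0}
    - {"fingers": 0,"dx": -80,"dy": 130,"dz": 0,"yaw": 0}
    - {"fingers": 0,"dx": -80,"dy": 130,"dz": 0,"yaw": 0}

```text
t: 20.95
ee_pos: [0.414, 0.3733, 0.2503]
orientation: [-0.0, 0.141, 0.99, 0.0]
contact_force: [1.0, -0.4, -0.6]
width: 0.0001
gripper_force: 0.0
```

```bash
cat >> h.py <<'E'
def phase(n,hub=(.585,.093)):
    im=capture(n);c=get_calibration(n);v,s=spokes(im,c,np.array([*hub,.16]))
    w=s.max()-s;w=np.where(w>.6*w.max(),w-.6*w.max(),0);a=np.radians(np.arange(60)*2*3)
    return im,np.degrees(np.angle((w*np.exp(1j*a)).sum()))/3%120
E
python3 - <<'E'
from h import *
for n in("top","scene"):
    im,_=phase(n)
    for h in((.585,.0915),(.585,.0935),(.585,.0955)):print(n,h,phase(n,h)[1] if h[1]==.0935 else "",end=" ")
    cv2.imwrite(f"pics/s_{n}.png",im);print()
# compare start pictures with same estimator
for n in("top","scene"):
    im=cv2.imread(f"pics/{n}0.png");c=get_calibration(n);v,s=spokes(im,c,np.array([.585,.0935,.16]));w=s.max()-s;w=np.where(w>.6*w.max(),w-.6*w.max(),0);print(n,"start",np.degrees(np.angle((w*np.exp(1j*np.radians(np.arange(60)*6))).sum()))/3%120)
o=observe();print(o["t"],o["ee_pos"],o["contact_force"])
a=cv2.imread("pics/s_top.png")[120:240,230:420];b=cv2.imread("pics/s_scene.png")[120:240,280:420]
cv2.imwrite("pics/c2.png",cv2.resize(np.hstack([a,b]),None,fx=2.4,fy=2.4,interpolation=cv2.INTER_CUBIC))
E
```

```text
top (0.585, 0.0915)  top (0.585, 0.0935) 76.8145204357634 top (0.585, 0.0955)  
scene (0.585, 0.0915)  scene (0.585, 0.0935) 74.60712618532779 scene (0.585, 0.0955)  
top start 73.84019382284382
scene start 71.18948333797613
21.15 [0.41607852 0.37083716 0.25024667] [-0.02655705 -0.54233647 -0.32051329]
```

View pics/c2.png

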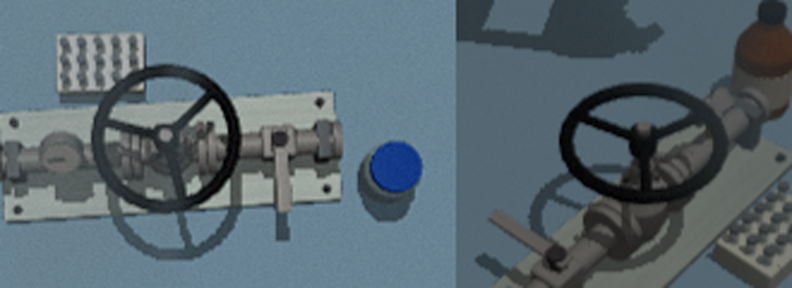

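The top crop shows the spokes clearly from the hub at (166,138), and the bystanders are unmoved. The phase is 75.7°, which is 603° or 1.68 turns from the start. A quarter turn back means phase 105.7°, i.e. pushing the spoke at 195.7° clockwise to 105.7°.

step_arm:
  targets:
    - {"fingers": 0,"dx": 20,"dy": -40,"dz": 0,"yaw": 0}
    - {"fingers": 0,"dx": 40,"dy": -82,"dz": 0,"yaw": 0}
    - {"fingers": 0,"dx": 62,"dy": -126,"dz": 0,"yaw": 0}
    - {"fingers": 0,"dx": 84,"dy": -172,"dz": 0,"yaw": 0}
    - {"fingers": 0,"dx": 106,"dy": -217,"dz": 0,"yaw": 0}
    - {"fingers": 0,"dx": 128,"dy": -262,"dz": 0,"yaw": 0}
    - {"fingers": 0,"dx": 145,"dy": -300,"dz": 0,"yaw": 0}
    - {"fingers": 0,"dx": 157,"dy": -322,"dz": 0,"yaw": 0}

```text
t: 22.15
ee_pos: [0.5732, 0.0464, 0.2502]
orientation: [-0.0, 0.144, 0.99, -0.0]
contact_force: [-0.1, 0.9, 0.4]
width: -0.0002
gripper_force: 0.0
```

step_arm:
  targets:
    - {"fingers": 0,"dx": 0,"dy": 0,"dz": 0,"yaw": 0}
    - {"fingers": 0,"dx": 0,"dy": 0,"dz": -25,"yaw": 0}
    - {"fingers": 0,"dx": 0,"dy": 0,"dz": -50,"yaw": 0}
    - {"fingers": 0,"dx": 0,"dy": 0,"dz": -75,"yaw": 0}
    - {"fingers": 0,"dx": 0,"dy": 0,"dz": -97,"yaw": 0}
    - {"fingers": 0,"dx": 0,"dy": 0,"dz": -97,"yaw": 0}

```text
t: 22.9
ee_pos: [0.5717, 0.0497, 0.1521]
orientation: [-0.001, 0.143, 0.99, -0.0]
contact_force: [-0.4, -0.4, 0.1]
width: 0.0
gripper_force: 0.0
```

```bash
python3 - <<'E'
import numpy as np
from plant import observe
o=observe();print(o["ee_pos"],o["contact_force"])
P=lambda a:np.array([585,93.5])+45*np.array([np.cos(np.radians(a)),np.sin(np.radians(a))])
s=np.array([573,50])
print([np.round(P(255-7*k)-s).astype(int).tolist() for k in range(1,9)]);b=P(199)
print([np.round(P(199-7*k)-b).astype(int).tolist() for k in range(1,9)],P(143))
E
```

```text
[0.57170492 0.04965873 0.1520942 ] [-0.43221396 -0.41883069  0.14809491]
[[-5, 2], [-10, 4], [-14, 7], [-19, 11], [-22, 15], [-26, 19], [-28, 24], [-31, 29]]
[[-1, 5], [-2, 11], [-2, 16], [-2, 22], [-1, 27], [1, 32], [4, 37], [7, 42]] [549.06140205 120.58167604]
```

step_arm:
  targets:
    - {"fingers": 0,"dx": -5,"dy": 2,"dz": 0,"yaw": 0}
    - {"fingers": 0,"dx": -10,"dy": 4,"dz": 0,"yaw": 0}
    - {"fingers": 0,"dx": -14,"dy": 7,"dz": 0,"yaw": 0}
    - {"fingers": 0,"dx": -19,"dy": 11,"dz": 0,"yaw": 0}
    - {"fingers": 0,"dx": -22,"dy": 15,"dz": 0,"yaw": 0}
    - {"fingers": 0,"dx": -26,"dy": 19,"dz": 0,"yaw": 0}
    - {"fingers": 0,"dx": -28,"dy": 24,"dz": 0,"yaw": 0}
    - {"fingers": 0,"dx": -31,"dy": 29,"dz": 0,"yaw": 0}

```text
t: 23.9
ee_pos: [0.5419, 0.0784, 0.1534]
orientation: [0.0, 0.143, 0.99, -0.0]
contact_force: [3.6, -4.1, 0.8]
width: 0.0
gripper_force: 2.2
```

step_arm:
  targets:
    - {"fingers": 0,"dx": -1,"dy": 5,"dz": 0,"yaw": 0}
    - {"fingers": 0,"dx": -2,"dy": 11,"dz": 0,"yaw": 0}
    - {"fingers": 0,"dx": -2,"dy": 16,"dz": 0,"yaw": 0}
    - {"fingers": 0,"dx": -2,"dy": 22,"dz": 0,"yaw": 0}
    - {"fingers": 0,"dx": -1,"dy": 27,"dz": 0,"yaw": 0}
    - {"fingers": 0,"dx": 1,"dy": 32,"dz": 0,"yaw": 0}
    - {"fingers": 0,"dx": 4,"dy": 37,"dz": 0,"yaw": 0}
    - {"fingers": 0,"dx": 4,"dy": 37,"dz": 0,"yaw": 0}

```text
t: 24.9
ee_pos: [0.5455, 0.1157, 0.1531]
orientation: [-0.0, 0.143, 0.99, -0.0]
contact_force: [-1.5, -2.0, 0.1]
width: 0.0001
gripper_force: 0.6
```

```bash
python3 - <<'E'
from h import *
o=observe();print(o["t"],o["ee_pos"],o["contact_force"]);print(phase("scene")[1])
im=capture("scene");c=get_calibration("scene");v,s=spokes(im,c,np.array([.585,.0935,.16]));print([int(x) for x in v[100:180]],[int(x) for x in v[:20]])
E
```

```text
24.9 [0.54550053 0.11572506 0.15306006] [-1.46030606 -2.00851959  0.12104426]
9.492101099833336
[102, 102, 102, 102, 102, 100, 96, 93, 90, 88, 85, 84, 83, 79, 76, 70, 62, 53, 42, 30, 20, 15, 12, 10, 8, 10, 23, 44, 63, 75, 80, 81, 81, 80, 78, 76, 75, 74, 72, 72, 72, 72, 71, 70, 69, 67, 64, 55, 47, 42, 43, 46, 47, 48, 49, 50, 51, 51, 53, 54, 52, 47, 45, 46, 50, 55, 60, 63, 57, 50, 51, 55, 63, 74, 85, 88, 85, 79, 72, 71] [72, 68, 57, 39, 24, 20, 21, 23, 25, 30, 39, 50, 59, 65, 70, 75, 79, 81, 83, 86]
```

step_arm:
  targets:
    - {"fingers": 0,"dx": 3,"dy": 4,"dz": 0,"yaw": 0}
    - {"fingers": 0,"dx": 6,"dy": 8,"dz": 0,"yaw": 0}
    - {"fingers": 0,"dx": 9,"dy": 11,"dz": 0,"yaw": 0}
    - {"fingers": 0,"dx": 9,"dy": 11,"dz": 0,"yaw": 0}
    - {"fingers": 0,"dx": 0,"dy": 0,"dz": 0,"yaw": 0}
    - {"fingers": 0,"dx": -4,"dy": -8,"dz": 0,"yaw": 0}
    - {"fingers": 0,"dx": -4,"dy": -8,"dz": 35,"yaw": 0}
    - {"fingers": 0,"dx": -4,"dy": -8,"dz": 87,"yaw": 0}

```text
t: 26.0
ee_pos: [0.5408, 0.1067, 0.2404]
orientation: [-0.001, 0.143, 0.99, -0.0]
contact_force: [0.4, -0.4, 0.9]
width: 0.0001
gripper_force: 0.0
```

step_arm:
  targets:
    - {"fingers": 0,"dx": -20,"dy": 40,"dz": 0,"yaw": 0}
    - {"fingers": 0,"dx": -40,"dy": 90,"dz": 0,"yaw": 0}
    - {"fingers": 0,"dx": -60,"dy": 140,"dz": 0,"yaw": 0}
    - {"fingers": 0,"dx": -90,"dy": 190,"dz": 0,"yaw": 0}
    - {"fingers": 0,"dx": -120,"dy": 240,"dz": 0,"yaw": 0}
    - {"fingers": 0,"dx": -130,"dy": 264,"dz": 0,"yaw": 0}
    - {"fingers": 0,"dx": -130,"dy": 264,"dz": 0,"yaw": 0}

```text
t: 26.88
ee_pos: [0.4108, 0.3723, 0.2404]
orientation: [0.0, 0.142, 0.99, 0.0]
contact_force: [0.1, -0.7, 1.7]
width: -0.0003
gripper_force: 0.0
```

```bash
python3 - <<'E'
from h import *
o=observe();print(o["t"],o["ee_pos"],o["contact_force"]);print([phase(n,(.585,.0935))[1] for n in("top","scene")])
E
```

```text
26.875 [0.41084229 0.37226239 0.24035101] [ 0.05357195 -0.67884404  1.67065801]
[np.float64(111.08484303992053), np.float64(109.12341504853678)]
```

The wheel has come back 85.6°, so it needs about 4.4° more. I'll re-enter and push about 3.5 mm past the earlier end point.

step_arm:
  targets:
    - {"fingers": 0,"dx": 22,"dy": -40,"dz": 5,"yaw": 0}
    - {"fingers": 0,"dx": 45,"dy": -90,"dz": 5,"yaw": 0}
    - {"fingers": 0,"dx": 70,"dy": -140,"dz": 5,"yaw": 0}
    - {"fingers": 0,"dx": 95,"dy": -190,"dz": 5,"yaw": 0}
    - {"fingers": 0,"dx": 115,"dy": -235,"dz": 5,"yaw": 0}
    - {"fingers": 0,"dx": 130,"dy": -264,"dz": 0,"yaw": 0}
    - {"fingers": 0,"dx": 130,"dy": -264,"dz": 0,"yaw": 0}
    - {"fingers": 0,"dx": 130,"dy": -264,"dz": 0,"yaw": 0}

```text
t: 27.98
ee_pos: [0.5415, 0.1069, 0.2404]
orientation: [-0.0, 0.144, 0.99, 0.0]
contact_force: [-0.4, 0.2, 0.5]
width: -0.0
gripper_force: 0.0
```

step_arm:
  targets:
    - {"fingers": 0,"dx": 0,"dy": 0,"dz": -30,"yaw": 0}
    - {"fingers": 0,"dx": 0,"dy": 0,"dz": -60,"yaw": 0}
    - {"fingers": 0,"dx": 0,"dy": 0,"dz": -87,"yaw": 0}
    - {"fingers": 0,"dx": 0,"dy": 0,"dz": -87,"yaw": 0}
    - {"fingers": 0,"dx": 4,"dy": 8,"dz": -87,"yaw": 0}
    - {"fingers": 0,"dx": 10,"dy": 16,"dz": -87,"yaw": 0}
    - {"fingers": 0,"dx": 15.5,"dy": 21,"dz": -87,"yaw": 0}
    - {"fingers": 0,"dx": 15.5,"dy": 21,"dz": -87,"yaw": 0}

```text
t: 28.98
ee_pos: [0.5576, 0.129, 0.1534]
orientation: [0.0, 0.143, 0.99, 0.0]
contact_force: [-0.2, 0.3, -0.4]
width: -0.0
gripper_force: 0.0
```

step_arm:
  targets:
    - {"fingers": 0,"dx": 0,"dy": 0,"dz": 0,"yaw": 0}
    - {"fingers": 0,"dx": -9,"dy": -12,"dz": 0,"yaw": 0}
    - {"fingers": 0,"dx": -14,"dy": -19,"dz": 0,"yaw": 0}
    - {"fingers": 0,"dx": -14,"dy": -19,"dz": 0,"yaw": 0}
    - {"fingers": 0,"dx": -14,"dy": -19,"dz": 35,"yaw": 0}
    - {"fingers": 0,"dx": -14,"dy": -19,"dz": 90,"yaw": 0}
    - {"fingers": 0,"dx": -30,"dy": 20,"dz": 90,"yaw": 0}
    - {"fingers": 0,"dx": -50,"dy": 65,"dz": 90,"yaw": 0}

```text
t: 29.98
ee_pos: [0.5071, 0.194, 0.2439]
orientation: [0.001, 0.144, 0.99, 0.0]
contact_force: [0.8, 0.3, -0.3]
width: 0.0001
gripper_force: 0.0
```

step_arm:
  targets:
    - {"fingers": 0,"dx": -20,"dy": 45,"dz": 0,"yaw": 0}
    - {"fingers": 0,"dx": -45,"dy": 90,"dz": 0,"yaw": 0}
    - {"fingers": 0,"dx": -70,"dy": 135,"dz": 0,"yaw": 0}
    - {"fingers": 0,"dx": -95,"dy": 178,"dz": 0,"yaw": 0}
    - {"fingers": 0,"dx": -95,"dy": 178,"dz": 0,"yaw": 0}
    - {"fingers": 0,"dx": -95,"dy": 178,"dz": 0,"yaw": 0}

```text
t: 30.72
ee_pos: [0.4123, 0.3713, 0.2432]
orientation: [0.0, 0.143, 0.99, -0.0]
contact_force: [-0.6, 0.3, -0.3]
width: -0.0002
gripper_force: 0.0
```

```bash
python3 - <<'E'
from h import *
o=observe();print(o["t"],o["ee_pos"],o["contact_force"])
im,p=phase("top",(.585,.0935));print(p,phase("scene",(.585,.0935))[1])
a=cv2.imread("pics/top0.png")[110:240,180:420];b=im[110:240,180:420]
cv2.imwrite("pics/c3.png",cv2.resize(np.vstack([a,b]),None,fx=2.2,fy=2.2,interpolation=cv2.INTER_CUBIC))
E
```

```text
30.725 [0.41228744 0.37132231 0.24324763] [-0.58686165  0.32163053 -0.2740357 ]
105.3527294290933 103.74439264459431
```

View pics/c3.png

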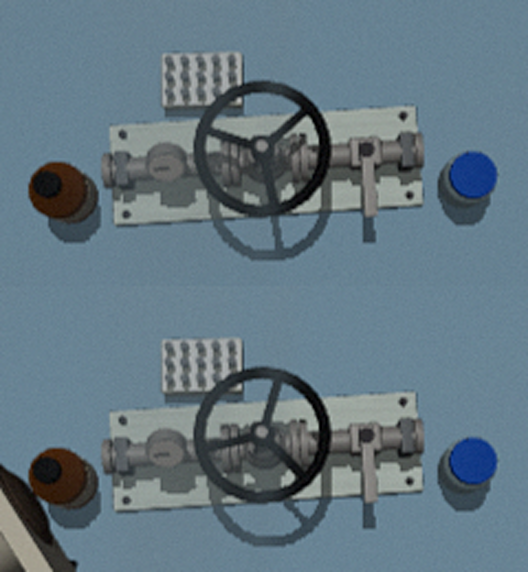

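The wheel is now backed off 91°. Before-and-after views show the lever, bottle, jar and rack unmoved, and the arm is clear of everything, so I'll hand in.

```bash
python3 -c "
from plant import job_done;print(job_done())"
```

```text
the job is handed in; nothing more can be done
None
```

I turned the handwheel anticlockwise about 1.68 turns until it hit its stop at about 32 N, backed it off about 91° clockwise, and handed in at about 31 s with the arm clear; pictures show the lever, bottle, jar and rack unmoved.

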